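# Mark both ends of a loom slat in the sprung jig

### The job

Mark both ends of the wooden loom slat in the marking jig: slide its notched end flat under the bent steel hood until the sprung marking bar is pushed fully home, hold it there for a moment and draw it out, then turn the slat end for end and do the same with its plain end. Finally lay the slat flat on the spiral notepad, wholly on it, and let go. Leave the other things where they are.

Things in the scene. Friction and masses are not known exactly. Their poses are not given: they have to be found in the camera images.
- slat: flat pale wooden slat lying on the table, 150 long x 40 wide x 12 thick. Origin at the centre of its underside, x along its length towards the notched end, z up. Grip it across its 40 mm width at the middle; while gripped there, the fingers stay clear of the jig.
- notched_end (a point): middle of the slat's notched end (three notches 5 wide, 12 deep cut in from the end; 75 mm from the slat's origin along +x, half way up the thickness)
- plain_end (a point): middle of the slat's plain square end (75 mm from the origin along -x, half way up the thickness)
- jig: wooden marking jig fixed to the table, 125x90 mm, rear block 38 high. Origin on the table under its middle; mouth faces -x: slide the slat in along +x at y = 0, 0 to 3 mm above the table. Channel 48 wide between cheeks, 18 high under the bent steel hood; cheeks start at x = -55 mm, flares and the hood's turned-up lip (top at 32 mm) reach x = -70 mm.
- jig_mouth (a point): middle of the channel's mouth, at x = -55 mm in the jig's frame, 6 mm above the table
- marker_face (a point): middle of the front face of the dark steel marking bar across the channel, 25 mm behind the mouth at rest; it moves with the bar (33 mm behind the mouth when home); a 44 mm wide, 13 mm high bar
- marker (a joint): travel of the sprung marking bar in m: 0 at rest, 0.008 fully home; about 2 N to start, 4 N at home; it springs back
- notepad: spiral-bound notepad with a ruled white page lying on the table, fixed, 210 (its x) x 150 (its y), its top 10 above the table. Origin at the centre of its underside.
- tape_roll: bystander: roll of masking tape lying flat, 98 mm across, 25 high
- tin: bystander: round pin tin, 70 mm across, 23 high
- bead_box: bystander: small flat round bead box, 39 mm across, 14 high
- spool: bystander: standing white thread spool, 35 mm across, 58 high
- needlecase: bystander: turned wooden needle case lying down, 18x78 mm
- glue_tube: bystander: glue tube lying down, 38x136x26 mm
- wax: bystander: round wax cake, 38 mm across, 13 high
Mind the look-alikes: they are no part of the job. Several things have the shape of the slat; the one meant has the colours described above.

How it is judged:
By the outcome, as a careful person would: the job done as asked, in the order asked, and still so for the second after the job is handed in, with the robot touching nothing.
It also fails if it takes over 72 s, if anything falls off the work surface, if the arm or the gripper's body presses on something with over 40 N, if the wrist force passes 120 N, or if a joint passes its speed limit or range.

### The arm

A 6-joint arm with a two-finger parallel gripper is mounted at the origin on a cart in front of the work surface, level with it; the furniture and walls round the work are solid. World frame = base frame: x ahead of the robot, y to its left, z up, the work surface at z = 0. Lengths are in m, angles in rad, forces in N, time in s.
With the tool pointing down it reaches from about 0.375 to 0.9 m from the base axis. Payload 3.1 kg.
Tool frame: the origin (TCP) lies at the very end of the fingers, on their centre line; the grasp point (between the pads) lies 19 mm behind it; z points along the fingers, y is the direction in which the jaws open and shut (so a half turn about z gives the same grasp; the last joint's range is limited). The gripper opens to 85 mm and grips with 20 to 120 N. Pads are 22 mm wide; open, the fingers measure 114 mm over their backs; the gripper's body (76 mm by 85 mm) begins 54 mm behind the grasp point. The pads swing forward as they close: fully open they stand 13 mm farther back than shut.
Start: joints at [-0.178, 0.527, 1.433, -0, 1.181, -0.178], TCP at [0.625, 0, 0.231] pointing down, gripper open.
Joint ranges: [-3.08, 3.08], [-0.75, 2.2], [0.22, 2.44], [-1.43, 4.57], [0, 2.65], [-2.85, 2.85]. Speed limits (rad/s): [2.79, 2.79, 3.14, 3.14, 3.14, 3.14].

### API

Orientations are given as a unit quaternion [x, y, z, w].
In Python, from station import manip gives the robot as it stands. The module is installed in compiled form; this text tells all that it offers.
- The arm moves only by the tool send_rows, never from a script. Its argument "commands" is a list of rows, each an object with "delta_pos": the shift along the world's x, y, z in cm, a list of three; "yaw": the turn about the world's z in rad. A call has 1 to 10 rows; each row shifts and turns the pose as measured when the row begins; what a row does not reach is not made up. A row lasts 1/8 s, in which the tool goes at most 62.5 mm and 10.7 degrees, less where a joint would pass 70% of its speed; a pose out of reach is approached as far as the arm can. A call is refused whole if a number of a shift passes 6.25 or a number of a turn 0.188, either way. A call with a gripper value outside its range is refused whole. "grip" is the closure, from -1 (fully open) to 1 (shut), set as the call begins (left out, the last holds). The fingers move at their own pace and stop on an object; "force" is the grip in N (left out, the last holds). Time passes only in rows, so rows that do not move let the fingers close. It gives the time, the measured TCP pose, the force and the opening at its end, in the units of the state.
- manip.sense(): the state, without advancing time (a new reading comes with each control period).
- manip.snapshot(name): name is "scene" or "side" or "wrist"; returns the picture (400x640x3 uint8, blue, green, red); there is no depth.
- manip.get_calibration(name): a dict with "fx", "fy", "cx", "cy" (pixels), "world_to_cam" (4x4, takes a point from world to camera coordinates); the wrist camera has in their place "mount" (4x4, takes a point from camera to tool coordinates, whose origin is the TCP and whose axes are the flange's). Camera axes: x right, y down, z forward; pixel columns grow to the right and rows downward; lengths in m; the calibration is good to about 2 mm. A picture is of the moment at which its call begins: read the wrist's pose just before it. get_calibration takes no time and is no camera call.
- manip.sign_off(): hands the job in, once; it reports no verdict.
The state is a dict: "t": time; "q": joint angles; "qd": joint speeds; "tau": joint torques, N m; "tcp_pos": TCP position; "tool_rot": TCP orientation; "force": force on the tool from outside, world axes, zero at the start; "ft_torque": the same for the moment, N m; "finger_gap": opening from 0.0 (shut) to 1.0 (fully open).
Only numpy, scipy, OpenCV 4.12 (cv2) and the standard library are available. Lean on these libraries where they do the work, as an engineer would, in place of code of your own. Each camera call takes 0.05 s, during which the arm holds its last target. There are 200 camera calls.

## Working session

There is one attempt and no reset: what is moved stays moved. The work goes in short steps, Python scripts to look and compute and a tool call to move; the robot and the scene stay as the last step left them, time stands still between calls to the robot, and variables do not carry over. Pictures are saved under pics/ and viewed, about 8 in all and at most 12, crops included, and the job is handed in when it is done.

Besides the shell and the picture viewer there is one more tool, called after "Call:" as a command line: name --argument value ..., lists and objects as JSON in quotes. send_rows: Moves the arm, as the interface text tells. Its arguments: {"type":"object","properties":{"commands":{"type":"array","items":{"type":"object","properties":{"delta_pos":{"type":"array","items":{"type":"number"}},"yaw":{"type":"number"}}}},"grip":{"type":"number"},"force":{"type":"number"}},"required":["commands"]}

```bash
mkdir -p pics
cat > h.py <<'E'
from station import manip
import numpy as np, cv2
def cal(n):
    c=manip.get_calibration(n); return c
def proj(n,P):
    c=cal(n); p=np.array(c["world_to_cam"])@np.append(P,1); return c["fx"]*p[0]/p[2]+c["cx"], c["fy"]*p[1]/p[2]+c["cy"]
def ray(n,u,v):
    c=cal(n); T=np.linalg.inv(np.array(c["world_to_cam"])); d=T[:3,:3]@np.array([(u-c["cx"])/c["fx"],(v-c["cy"])/c["fy"],1]); return T[:3,3],d
def onz(n,u,v,z):
    o,d=ray(n,u,v); return o+d*(z-o[2])/d[2]
def tri(n1,a,n2,b):
    o1,d1=ray(n1,*a);o2,d2=ray(n2,*b)
    s=np.linalg.lstsq(np.c_[d1,-d2],o2-o1,rcond=None)[0]
    p,q=o1+s[0]*d1,o2+s[1]*d2
    return (p+q)/2,np.linalg.norm(p-q)
def grid(im):
    return im
E
python3 - <<'E'
from h import *
for n in("scene","side"):
    im=manip.snapshot(n); cv2.imwrite(f"pics/{n}0.png",im)
    c=cal(n); print(n,c["fx"],c["cx"],c["cy"],np.linalg.inv(np.array(c["world_to_cam"])).round(3).tolist())
s=manip.sense(); print(s["t"],s["tcp_pos"],s["tool_rot"],s["finger_gap"]); print(cal("wrist"))
a=[cv2.imread(f"pics/{n}0.png") for n in("scene","side")]
for n,i in zip(("scene","side"),a): cv2.imwrite(f"pics/{n}0b.png",cv2.resize(i,(800,500),interpolation=cv2.INTER_CUBIC))
E
```

```text
scene 402.94795273367527 320.7581732240582 197.11079563340923 [[0.709, -0.453, 0.541, -0.224], [-0.706, -0.449, 0.548, -0.637], [-0.006, -0.77, -0.638, 0.94], [0.0, 0.0, 0.0, 1.0]]
side 482.42601710934304 316.2103044186057 200.09637498876873 [[-0.999, 0.013, -0.049, 0.634], [0.048, 0.57, -0.82, 1.637], [0.018, -0.822, -0.57, 1.066], [0.0, 0.0, 0.0, 1.0]]
0.1 [6.24347212e-01 1.38621535e-04 2.30421612e-01] [ 7.07109026e-01  7.07103840e-01 -5.69251183e-04 -8.12721558e-04] 1.0018765960385343
{'fx': 352.76527984794274, 'fy': 352.76527984794274, 'cx': 320.9084698571086, 'cy': 201.0211879084336, 'mount': array([[ 4.46664406e-04, -9.52201548e-01, -3.05470150e-01,
         7.82636148e-02],
       [ 9.99999850e-01,  3.28448496e-04,  4.38390372e-04,
        -2.54250801e-04],
       [-3.17104779e-04, -3.05470300e-01,  9.52201552e-01,
        -1.42980615e-01],
       [ 0.00000000e+00,  0.00000000e+00,  0.00000000e+00,
         1.00000000e+00]])}
```

View pics/scene0b.png

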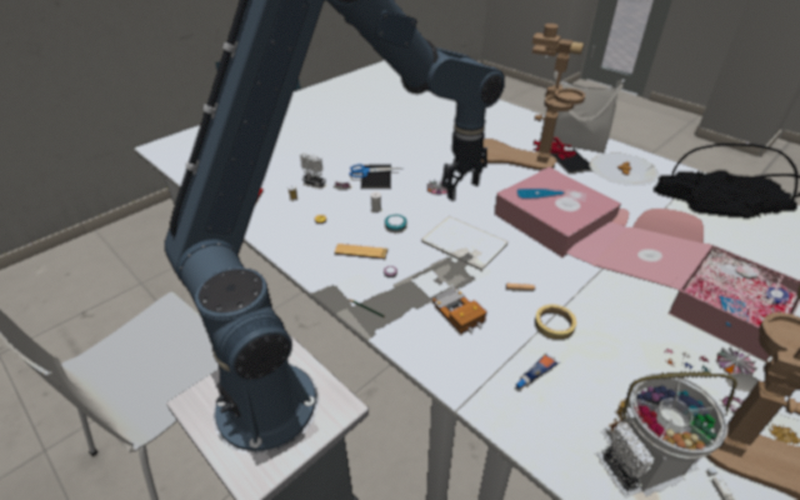

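View pics/side0b.png

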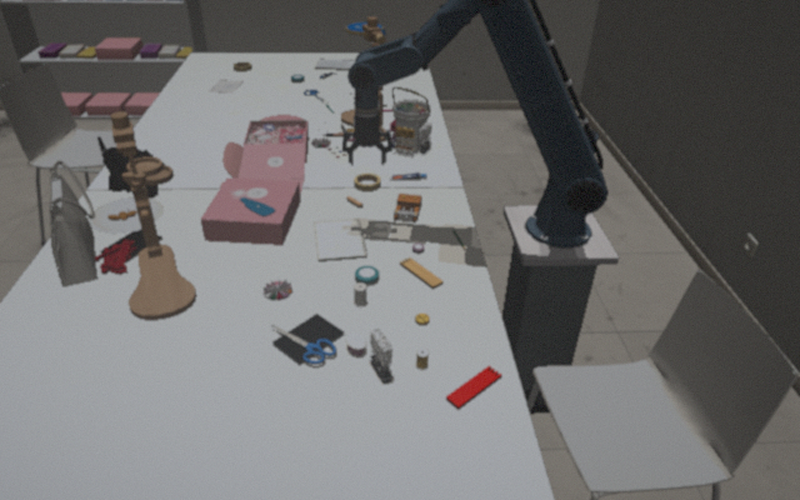

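The scene picture shows the pale slat at (361,251), the jig at (461,309), the notepad at (464,241), the spool at (376,203) and the tin at (396,222), all in 800-px view. The side picture shows the slat at (421,273), the jig at (407,207) and the notepad at (340,240). Slat-shaped candidates are this pale orange one and a red one at side (474,387). The pale wooden one matches the description.

Run:
```python
from h import *
k=.8
for n,a,b in [("slat",(361,251),(421,273)),("jig",(461,309),(407,207)),("pad",(464,241),(340,240)),("spool",(376,203),(361,294)),("tin",(396,222),(367,274)),("bead",(390,271),(419,247)),("tape",(556,321),(367,182)),("needle",(520,287),(355,202))]:
    p,e=tri("scene",np.array(a)*k,"side",np.array(b)*k); print(n,p.round(3),round(e,4))
a=cv2.imread("pics/scene0.png")[160:280,250:450]; b=cv2.imread("pics/side0.png")[140:260,230:390]
a=cv2.resize(a,(800,480),interpolation=cv2.INTER_CUBIC); cv2.imwrite("pics/sc1.png",a)
im=manip.snapshot("wrist"); cv2.imwrite("pics/w0.png",im)
```

```text
slat [0.472 0.231 0.007] 0.0013
jig [ 0.491 -0.125  0.019] 0.002
pad [0.714 0.051 0.006] 0.0013
spool [0.646 0.354 0.029] 0.0037
tin [0.63  0.248 0.018] 0.0018
bead [0.468 0.106 0.013] 0.0021
tape [ 0.625 -0.313  0.015] 0.0009
needle [ 0.668 -0.179  0.009] 0.0011
```

View pics/w0.png

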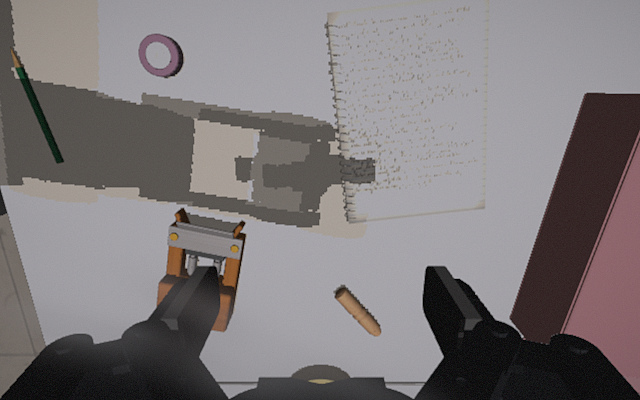

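The wrist view (image right = +x, up = +y) shows the jig with its lip at (205,238) and its rear block at about (195,305), so the mouth faces +y. The notepad has corners at about (330,13), (487,0), (484,207) and (350,222). Next I move over the jig for a second view.

Call:
send_rows --commands '[{"delta_pos": [-4,1,0],"yaw": 0},{"delta_pos": [-4,1,0],"yaw": 0},{"delta_pos": [-4,0,0],"yaw": 0},{"delta_pos": [0,0,0],"yaw": 0}]'

```text
t: 0.65
tcp_pos: [0.5, 0.0208, 0.2287]
tool_rot: [0.707, 0.707, -0.001, -0.002]
force: [-0.1, 0.4, -0.0]
finger_gap: 1.001
```

```bash
cat >> h.py <<'E'
import json
from scipy.spatial.transform import Rotation as R
def wsnap(name):
    s=manip.sense(); im=manip.snapshot("wrist"); cv2.imwrite(f"pics/{name}.png",im)
    json.dump([list(map(float,s["tcp_pos"])),list(map(float,s["tool_rot"]))],open(f"pics/{name}.json","w")); print(s["t"],np.round(s["tcp_pos"],4),np.round(s["tool_rot"],4),round(s["finger_gap"],3)); return im
def wray(name,u,v):
    p,q=json.load(open(f"pics/{name}.json")); c=cal("wrist"); M=np.array(c["mount"]); Rt=R.from_quat(q).as_matrix()
    d=Rt@M[:3,:3]@np.array([(u-c["cx"])/c["fx"],(v-c["cy"])/c["fy"],1]); return np.array(p)+Rt@M[:3,3],d
def wz(name,u,v,z):
    o,d=wray(name,u,v); return o+d*(z-o[2])/d[2]
def wtri(n1,a,n2,b):
    o1,d1=wray(n1,*a);o2,d2=wray(n2,*b)
    s=np.linalg.lstsq(np.c_[d1,-d2],o2-o1,rcond=None)[0]
    p,q=o1+s[0]*d1,o2+s[1]*d2
    return (p+q)/2,np.linalg.norm(p-q)
E
python3 - <<'E'
from h import *
s=0
json.dump([[6.24347212e-01,1.38621535e-04,2.30421612e-01],[7.07109026e-01,7.07103840e-01,-5.69251183e-04,-8.12721558e-04]],open("pics/w0.json","w"))
im=wsnap("w1")
a=cv2.imread("pics/w0.png")[200:340,140:260]; b=im[150:350,240:440]
L=cv2.resize(a,(480,560),interpolation=cv2.INTER_CUBIC); cv2.imwrite("pics/jigL.png",L)
cv2.imwrite("pics/w1b.png",cv2.resize(im,(800,500),interpolation=cv2.INTER_CUBIC))
E
```

```text
0.65 [0.5    0.0208 0.2287] [ 0.7072  0.707  -0.0014 -0.0021] 1.001
```

View pics/w1b.png

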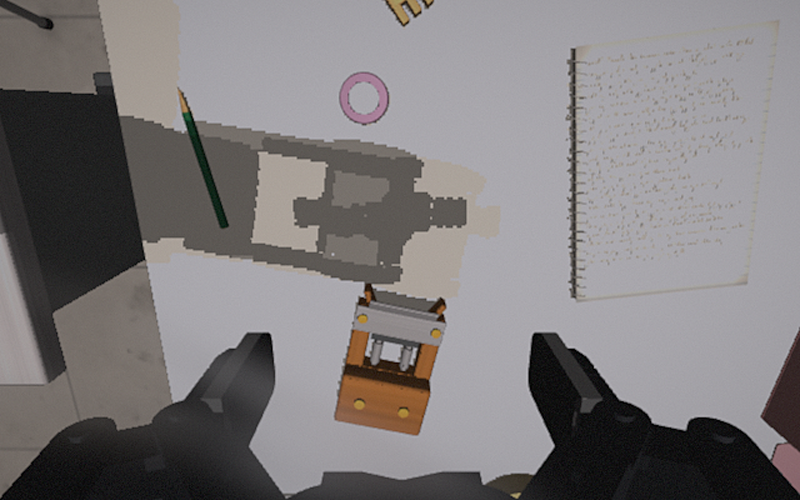

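This view shows the notched end of the slat at (410,10), facing the jig. The jig's flares are at (368,293) and (442,303), its hood plate spans (357,305) to (444,333), and its rear block spans (347,365) to (420,434). The notepad corners are at (573,47), (777,22), (747,283) and (577,300). Next I make a zoomed crop of the jig from both views.

Run:
```python
from h import *
a=cv2.imread("pics/w0.png")[200:340,150:250]; b=cv2.imread("pics/w1.png")[220:360,262:362]
cv2.imwrite("pics/jig2.png",np.hstack([cv2.resize(i,(400,560),interpolation=cv2.INTER_CUBIC) for i in(a,b)]))
```

```text
(no output)
```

View pics/jig2.png

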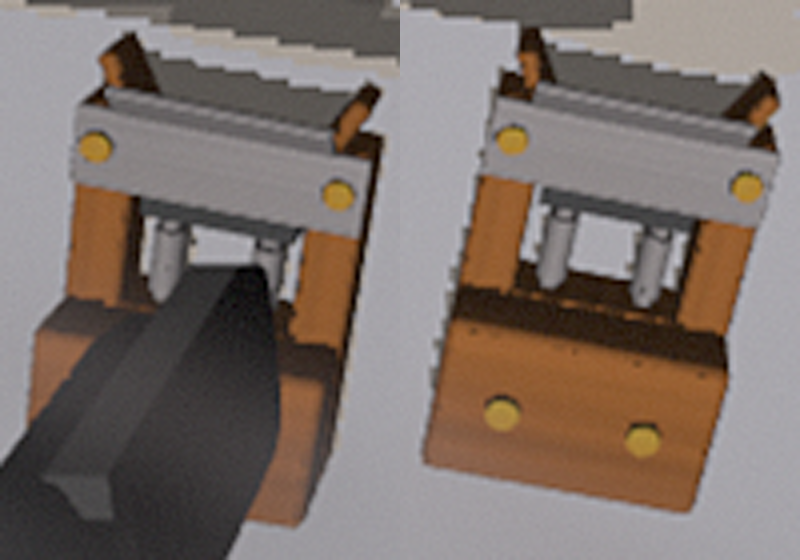

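Run:
```python
from h import *
P=lambda o,x,y:(o[0]+x/4,o[1]+y/4)
A=(150,200);B=(262,220)
s1,e1=wtri("w0",P(A,95,147),"w1",P(B,112,140)); s2,e2=wtri("w0",P(A,338,195),"w1",P(B,347,187))
print("screws",s1.round(4),e1,s2.round(4),e2)
d=s2-s1;print("len",np.linalg.norm(d),"ang",np.degrees(np.arctan2(d[1],d[0])),(s1+s2)/2)
# flare tips
for q in [((128,33),(535-400,28)),((375,85),(765-400,75))]:
    print("flare",*wtri("w0",P(A,*q[0]),"w1",P(B,*q[1])))
c={k:wz("w1",*P(B,*v),.038) for k,v in dict(fl=(55,320),fr=(325,375),bl=(25,462),br=(290,510)).items()}
for k,v in c.items(): print(k,v.round(4))
for a,b in("fl fr","bl br","fl bl","fr br") and [("fl","fr"),("bl","br"),("fl","bl"),("fr","br")]:
    d=c[b]-c[a]; print(a,b,np.linalg.norm(d),np.degrees(np.arctan2(d[1],d[0])))
# hood top corners  z~0.02
h={k:wz("w1",*P(B,*v),s1[2]) for k,v in dict(l=(97,97),r=(378,153),bl=(82,175),br=(362,225)).items()}
for k,v in h.items(): print("hood",k,v.round(4))
# notepad
w1=[(573,47),(777,22),(747,283),(577,300)]; w0=[(330,13),(487,0),(484,207),(350,222)]
for a,b in zip(w1,w0): print("pad",*wtri("w1",(a[0]*.8,a[1]*.8),"w0",b), wz("w1",a[0]*.8,a[1]*.8,.01).round(4))
```

```text
screws [ 0.4652 -0.0745  0.0232] 3.527513230032739e-05 [ 0.5296 -0.0887  0.023 ] 1.9816254393301768e-05
len 0.06598866638154893 ang -12.429366060651637 [ 0.49740103 -0.0815718   0.02310184]
flare [ 0.47085304 -0.04805885  0.00636833] 0.0005655447492034856
flare [ 0.53599601 -0.06610932 -0.00183543] 9.132965676540281e-05
fl [ 0.4497 -0.1214  0.038 ]
fr [ 0.5237 -0.1386  0.038 ]
bl [ 0.4394 -0.1677  0.038 ]
br [ 0.5146 -0.1839  0.038 ]
fl fr 0.07600842190363202 -13.146904201832612
bl br 0.07688659389358679 -12.106826601609296
fl bl 0.04751191907204098 -102.51065439140874
fr br 0.04613439912727702 -101.41650968983804
hood l [ 0.4615 -0.0616  0.0232]
hood r [ 0.5378 -0.0782  0.0232]
hood bl [ 0.4566 -0.0851  0.0232]
hood br [ 0.5341 -0.1004  0.0232]
pad [ 0.63234925  0.14626552 -0.00350076] 0.0010467617108694007 [0.6275 0.1441 0.01  ]
pad [0.77820585 0.15887071 0.00512704] 0.005567837288242612 [0.7753 0.1608 0.01  ]
pad [ 0.79909299 -0.04360223  0.01408734] 0.00045329456702005816 [ 0.8025 -0.0455  0.01  ]
pad [ 0.65603483 -0.06270433  0.00881857] 0.00021228963791613783 [ 0.6555 -0.0621  0.01  ]
```

Call:
send_rows --commands '[{"delta_pos": [-2,5,0],"yaw": 0},{"delta_pos": [-1,5,0],"yaw": 0},{"delta_pos": [0,5,0],"yaw": 0},{"delta_pos": [0,4,0],"yaw": 0},{"delta_pos": [0,0,0],"yaw": 0}]'

```text
t: 1.32
tcp_pos: [0.4818, 0.2153, 0.2304]
tool_rot: [0.709, 0.705, 0.005, 0.004]
force: [0.1, -0.4, -0.4]
finger_gap: 1.002
```

Run:
```python
from h import *
im=wsnap("w2")
cv2.imwrite("pics/w2b.png",cv2.resize(im,(800,500),interpolation=cv2.INTER_CUBIC))
```

```text
1.325 [0.4818 0.2153 0.2304] [0.7088 0.7054 0.0047 0.0038] 1.002
```

View pics/w2b.png

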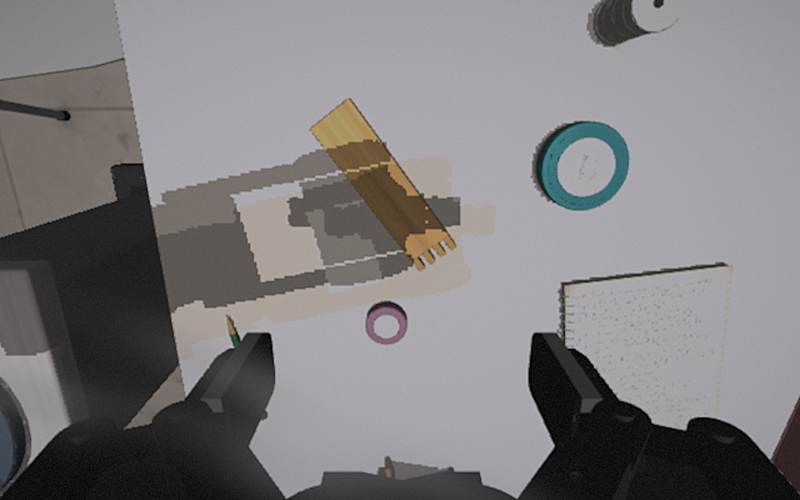

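The wrist view shows the whole slat. Its plain-end corners are (350,98) and (310,128), its notched-end corners (456,246) and (417,270), and the bead box is at (386,322) close to the transfer path. This is the pale slat with notches, so the choice is confirmed. I'll compute the slat's pose and check its height against view w1.

Run:
```python
from h import *
k=.8
c=[(350,98),(310,128),(417,270),(456,246)]
W=np.array([wz("w2",u*k,v*k,.012) for u,v in c]); print(W.round(4)); 
pl=W[:2].mean(0);no=W[2:].mean(0);d=no-pl
print("centre",(pl+no)/2,"len",np.linalg.norm(d),"width",np.linalg.norm(W[0]-W[1]),np.linalg.norm(W[2]-W[3]),"ang",np.degrees(np.arctan2(d[1],d[0])))
print("h notch-corner",wtri("w2",(417*k,270*k),"w1",(403*k,25*k)))
for n,p in [("scene",W[i]) for i in range(4)]+[("side",W[i]) for i in range(4)]: print(n,np.round(np.array(proj(n,p))*1.25,0),end=' ')
s=manip.sense();r=R.from_quat(s["tool_rot"]).as_matrix();print("\ntool y ang",np.degrees(np.arctan2(r[1,1],r[0,1])),s["q"])
print("bead",wz("w2",386*k,322*k,.014))
```

```text
[[0.4452 0.3027 0.012 ]
 [0.4128 0.2805 0.012 ]
 [0.4979 0.1606 0.012 ]
 [0.5313 0.1823 0.012 ]]
centre [0.47179252 0.23152546 0.012     ] len 0.14753530349195035 width 0.039252092829433725 0.03975920736923393 ang -54.51911975658341
h notch-corner (array([0.499149  , 0.1592336 , 0.00792233]), np.float64(0.002047693633718232))
scene [338. 243.] scene [334. 251.] scene [385. 257.] scene [388. 248.] side [433. 287.] side [443. 282.] side [411. 258.] side [400. 262.] 
tool y ang -0.355802198005554 [ 0.20689582  0.39346255  1.68563728 -0.0020656   1.05097357  0.21411747]
bead [0.47019351 0.11173503 0.014     ]
```

Call:
send_rows --commands '[{"delta_pos": [-0.5,0.8,-3],"yaw": 0.157},{"delta_pos": [-0.5,0.8,-3],"yaw": 0.157},{"delta_pos": [0,0,-3],"yaw": 0.157},{"delta_pos": [0,0,-3],"yaw": 0.157},{"delta_pos": [0,0,-3],"yaw": 0},{"delta_pos": [0,0,-3],"yaw": 0},{"delta_pos": [0,0,0],"yaw": 0}]'

```text
t: 2.25
tcp_pos: [0.4814, 0.2231, 0.0459]
tool_rot: [0.452, 0.892, 0.009, 0.006]
force: [-0.2, 0.0, 0.2]
finger_gap: 0.996
```

```bash
cat >> h.py <<'E'
def st():
    s=manip.sense();r=R.from_quat(s["tool_rot"]).as_matrix()
    print("t",round(s["t"],2),"p",(1000*np.array(s["tcp_pos"])).round(1),"yaw",np.degrees(np.arctan2(r[1,1],r[0,1])).round(2),"z",r[:,2].round(4),"F",np.round(s["force"],1),"gap",round(s["finger_gap"],3),"q6",round(s["q"][5],2))
E
python3 -c "from h import *; st()"
```

```text
t 2.25 p [481.4 223.1  45.9] yaw 36.29 z [ 0.0179  0.0109 -0.9998] F [-0.2  0.   0.2] gap 0.996 q6 -0.42
```

Call:
send_rows --commands '[{"delta_pos": [-0.9,0.8,0],"yaw": 0},{"delta_pos": [0,0,0],"yaw": 0},{"delta_pos": [0,0,-1],"yaw": 0},{"delta_pos": [0,0,0],"yaw": 0}]'

```text
t: 2.75
tcp_pos: [0.4748, 0.2315, 0.0387]
tool_rot: [0.452, 0.892, 0.011, 0.008]
force: [0.2, -0.5, 0.1]
finger_gap: 0.999
```

```bash
python3 -c "from h import *; st()"
```

```text
t 2.75 p [474.8 231.5  38.7] yaw 36.24 z [ 0.0247  0.0123 -0.9996] F [ 0.2 -0.5  0.1] gap 0.999 q6 -0.4
```

Call:
send_rows --commands '[{"delta_pos": [0,0,0],"yaw": 0},{"delta_pos": [0,0,0],"yaw": 0},{"delta_pos": [0,0,0],"yaw": 0},{"delta_pos": [0,0,0],"yaw": 0}]'

```text
t: 3.25
tcp_pos: [0.4753, 0.2316, 0.0391]
tool_rot: [0.452, 0.892, 0.011, 0.009]
force: [0.4, 0.4, -0.2]
finger_gap: 0.995
```

```bash
python3 -c "from h import *; st()"
```

```text
t 3.25 p [475.3 231.6  39.1] yaw 36.25 z [ 0.0258  0.0126 -0.9996] F [ 0.4  0.4 -0.2] gap 0.995 q6 -0.4
```

Call:
send_rows --commands '[{"delta_pos": [-0.4,0,-2],"yaw": 0},{"delta_pos": [0,0,-1.4],"yaw": -0.01},{"delta_pos": [0,0,-0.6],"yaw": 0},{"delta_pos": [0,0,0],"yaw": 0}]'

```text
t: 3.75
tcp_pos: [0.4724, 0.2318, -0.0018]
tool_rot: [0.457, 0.889, 0.012, 0.01]
force: [0.3, 0.7, 0.1]
finger_gap: 1.0
```

```bash
python3 -c "from h import *; st()"
```

```text
t 3.75 p [472.4 231.8  -1.8] yaw 35.63 z [ 0.028   0.0127 -0.9995] F [0.3 0.7 0.1] gap 1.0 q6 -0.39
```

Call:
send_rows --commands '[{"delta_pos": [0,0,0],"yaw": 0},{"delta_pos": [0,0,0],"yaw": 0},{"delta_pos": [0,0,0],"yaw": 0},{"delta_pos": [0,0,0],"yaw": 0},{"delta_pos": [0,0,0],"yaw": 0},{"delta_pos": [0,0,0],"yaw": 0}]' --grip 1 --force 50

```text
t: 4.5
tcp_pos: [0.4724, 0.2314, -0.0]
tool_rot: [0.456, 0.89, 0.012, 0.01]
force: [0.0, -0.2, -1.3]
finger_gap: 0.452
```

```bash
python3 -c "from h import *; st()"
```

```text
t 4.5 p [472.4 231.4  -0. ] yaw 35.68 z [ 0.0285  0.0122 -0.9995] F [ 0.  -0.2 -1.3] gap 0.452 q6 -0.39
```

Call:
send_rows --commands '[{"delta_pos": [0,0,3],"yaw": 0},{"delta_pos": [0,0,3],"yaw": 0},{"delta_pos": [0.9,-2.5,1],"yaw": -0.14},{"delta_pos": [0.9,-3.3,0],"yaw": -0.14},{"delta_pos": [0.9,-3.3,0],"yaw": -0.14},{"delta_pos": [0.9,-3.3,0],"yaw": -0.14},{"delta_pos": [0.9,-3.3,0],"yaw": -0.14},{"delta_pos": [0.9,-2.5,0],"yaw": -0.14},{"delta_pos": [0,0,0],"yaw": 0},{"delta_pos": [0,0,0],"yaw": 0}]'

```text
t: 5.75
tcp_pos: [0.5271, 0.045, 0.0708]
tool_rot: [0.787, 0.617, 0.007, 0.013]
force: [0.8, 0.1, -1.5]
finger_gap: 0.452
```

```bash
python3 -c "from h import *; st()"
```

```text
t 5.75 p [527.1  45.   70.8] yaw -13.83 z [ 0.0282 -0.012  -0.9995] F [ 0.8  0.1 -1.5] gap 0.452 q6 0.13
```

Call:
send_rows --commands '[{"delta_pos": [-0.1,0.5,-2.5],"yaw": 0.025},{"delta_pos": [0,0,-2],"yaw": 0},{"delta_pos": [0,0,-1.2],"yaw": 0},{"delta_pos": [0,0,-0.5],"yaw": 0},{"delta_pos": [0,0,0],"yaw": 0}]'

```text
t: 6.38
tcp_pos: [0.5248, 0.0543, 0.0076]
tool_rot: [0.776, 0.63, 0.008, 0.013]
force: [-0.1, 0.1, -2.0]
finger_gap: 0.452
```

Run:
```python
from h import *
st()
a=wsnap("w3")
cv2.imwrite("pics/w3b.png",cv2.resize(a[150:400,200:440],(768,800)[:2] and (576,600),interpolation=cv2.INTER_CUBIC))
```

```text
t 6.38 p [524.8  54.3   7.6] yaw -11.83 z [ 0.0286 -0.0105 -0.9995] F [-0.1  0.1 -2. ] gap 0.452 q6 0.12
6.375 [0.5248 0.0543 0.0076] [0.7761 0.6304 0.0078 0.0131] 0.452
```

View pics/w3b.png

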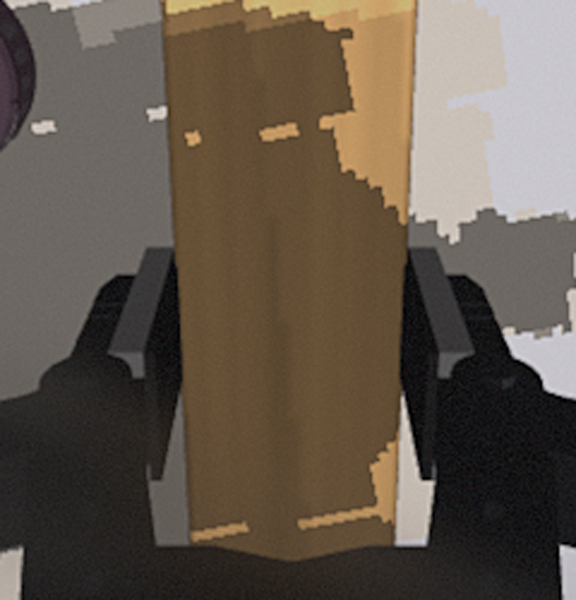

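Call:
send_rows --commands '[{"delta_pos": [0.3,0,-0.4],"yaw": -0.01},{"delta_pos": [0,0,-0.2],"yaw": 0},{"delta_pos": [0,0,0],"yaw": 0}]'

```text
t: 6.8
tcp_pos: [0.5293, 0.054, 0.0028]
tool_rot: [0.78, 0.626, 0.009, 0.014]
force: [-0.2, 0.7, -1.0]
finger_gap: 0.451
```

```bash
cat >> h.py <<'E'
def jx():
    s=manip.sense();v=np.array(s["tcp_pos"])[:2]-[.4888,-.1221];a=np.array([.2147,.9767]);print("s",round(1000*v@a,1),"lat",round(1000*(v[0]*a[1]-v[1]*a[0]),1)); st()
E
python3 -c "from h import *; jx()"
```

```text
s 180.7 lat 1.7
t 6.8 p [529.3  54.    2.8] yaw -12.45 z [ 0.0318 -0.0112 -0.9994] F [-0.2  0.7 -1. ] gap 0.451 q6 0.13
```

Call:
send_rows --commands '[{"delta_pos": [-0.4,-1.1,-0.1],"yaw": 0},{"delta_pos": [-0.25,-1.15,0],"yaw": 0},{"delta_pos": [-0.25,-1.15,0],"yaw": 0},{"delta_pos": [-0.2,-1,0],"yaw": 0},{"delta_pos": [0,0,0],"yaw": 0}]'

```text
t: 7.42
tcp_pos: [0.5174, 0.0059, 0.002]
tool_rot: [0.78, 0.626, 0.009, 0.014]
force: [-0.9, 0.3, -1.0]
finger_gap: 0.456
```

```bash
python3 -c "from h import *; jx()"
```

```text
s 131.1 lat 0.4
t 7.42 p [517.4   5.9   2. ] yaw -12.54 z [ 0.032  -0.0114 -0.9994] F [-0.9  0.3 -1. ] gap 0.456 q6 0.03
```

Call:
send_rows --commands '[{"delta_pos": [-0.25,-0.9,0],"yaw": 0},{"delta_pos": [-0.2,-0.9,0],"yaw": 0},{"delta_pos": [-0.1,-0.5,0],"yaw": 0},{"delta_pos": [0,0,0],"yaw": 0}]'

```text
t: 7.92
tcp_pos: [0.5116, -0.0187, 0.002]
tool_rot: [0.78, 0.626, 0.009, 0.015]
force: [1.4, 0.1, -0.8]
finger_gap: 0.454
```

```bash
python3 -c "from h import *; jx()"
```

```text
s 105.9 lat 0.1
t 7.92 p [511.6 -18.7   2. ] yaw -12.53 z [ 0.0323 -0.0114 -0.9994] F [ 1.4  0.1 -0.8] gap 0.454 q6 -0.03
```

Call:
send_rows --commands '[{"delta_pos": [-0.1,-0.4,0],"yaw": 0},{"delta_pos": [-0.1,-0.4,0],"yaw": 0},{"delta_pos": [-0.05,-0.2,0],"yaw": 0}]'

```text
t: 8.3
tcp_pos: [0.5095, -0.0281, 0.0021]
tool_rot: [0.78, 0.626, 0.01, 0.015]
force: [0.8, 3.7, -1.3]
finger_gap: 0.449
```

```bash
python3 -c "from h import *; jx()"
```

```text
s 96.2 lat -0.0
t 8.3 p [509.5 -28.1   2.1] yaw -12.54 z [ 0.0334 -0.0106 -0.9994] F [ 0.8  3.7 -1.3] gap 0.449 q6 -0.05
```

Force is 3.7 N with the bar nearly home. I'll push on until the hard stop is felt, then hold.

Call:
send_rows --commands '[{"delta_pos": [-0.05,-0.25,0],"yaw": 0},{"delta_pos": [-0.05,-0.25,0],"yaw": 0}]'

```text
t: 8.55
tcp_pos: [0.5091, -0.0303, 0.0022]
tool_rot: [0.781, 0.624, 0.011, 0.014]
force: [6.7, 22.9, -0.4]
finger_gap: 0.452
```

```bash
python3 -c "from h import *; jx()"
```

```text
s 94.0 lat 0.1
t 8.55 p [509.1 -30.3   2.2] yaw -12.74 z [ 0.035  -0.0069 -0.9994] F [ 6.7 22.9 -0.4] gap 0.452 q6 -0.06
```

Call:
send_rows --commands '[{"delta_pos": [-0.02,-0.1,0],"yaw": 0},{"delta_pos": [-0.02,-0.1,0],"yaw": 0},{"delta_pos": [-0.02,-0.1,0],"yaw": 0},{"delta_pos": [-0.02,-0.1,0],"yaw": 0},{"delta_pos": [-0.02,-0.1,0],"yaw": 0},{"delta_pos": [-0.02,-0.1,0],"yaw": 0},{"delta_pos": [-0.02,-0.1,0],"yaw": 0}]'

```text
t: 9.43
tcp_pos: [0.5092, -0.0299, 0.0027]
tool_rot: [0.781, 0.624, 0.015, 0.012]
force: [3.0, 8.6, 0.0]
finger_gap: 0.452
```

```bash
python3 -c "from h import *; jx()"
```

```text
s 94.5 lat 0.2
t 9.43 p [509.2 -29.9   2.7] yaw -12.74 z [ 3.820e-02 -4.000e-04 -9.993e-01] F [3.  8.6 0. ] gap 0.452 q6 -0.08
```

Call:
send_rows --commands '[{"delta_pos": [0.1,0.5,0],"yaw": 0},{"delta_pos": [0.25,1.1,0],"yaw": 0},{"delta_pos": [0.25,1.2,0],"yaw": 0},{"delta_pos": [0.25,1.2,0],"yaw": 0},{"delta_pos": [0.25,1.2,0],"yaw": 0},{"delta_pos": [0.25,1.2,0],"yaw": 0},{"delta_pos": [0.25,1.2,0],"yaw": 0},{"delta_pos": [0.2,1,0],"yaw": 0},{"delta_pos": [0,0,0],"yaw": 0}]'

```text
t: 10.55
tcp_pos: [0.528, 0.0622, 0.0026]
tool_rot: [0.78, 0.625, 0.014, 0.012]
force: [-1.2, -0.5, 0.4]
finger_gap: 0.452
```

```bash
python3 -c "from h import *; jx()"
```

```text
s 188.4 lat -1.3
t 10.55 p [528.   62.2   2.6] yaw -12.56 z [ 0.0375 -0.0014 -0.9993] F [-1.2 -0.5  0.4] gap 0.452 q6 0.12
```

Call:
send_rows --commands '[{"delta_pos": [0,0,2.5],"yaw": 0},{"delta_pos": [0,0,2.5],"yaw": 0.17},{"delta_pos": [0,0,0],"yaw": 0.18},{"delta_pos": [0,-0.5,0],"yaw": 0.18},{"delta_pos": [0,-0.5,0],"yaw": 0.18},{"delta_pos": [0,-0.5,0],"yaw": 0.18},{"delta_pos": [0,-0.5,0],"yaw": 0.18},{"delta_pos": [0,-0.5,0],"yaw": 0.18},{"delta_pos": [0,0,0],"yaw": 0.18},{"delta_pos": [0,0,0],"yaw": 0.13}]'

```text
t: 11.8
tcp_pos: [0.526, 0.0332, 0.054]
tool_rot: [0.091, 0.996, 0.017, -0.001]
force: [-0.3, -0.2, -1.1]
finger_gap: 0.454
```

```bash
python3 -c "from h import *; jx()"
```

```text
s 159.7 lat 3.0
t 11.8 p [526.   33.2  54. ] yaw 79.58 z [ 8.000e-04  3.470e-02 -9.994e-01] F [-0.3 -0.2 -1.1] gap 0.454 q6 -1.6
```

Now lower to the table.

Call:
send_rows --commands '[{"delta_pos": [0,0,-2],"yaw": 0},{"delta_pos": [0,0,-1.6],"yaw": 0},{"delta_pos": [0,0,-1.1],"yaw": 0},{"delta_pos": [0,0,-0.4],"yaw": 0},{"delta_pos": [0,0,0],"yaw": 0}]'

```text
t: 12.42
tcp_pos: [0.5263, 0.032, 0.0011]
tool_rot: [0.091, 0.996, 0.017, -0.001]
force: [0.3, -0.4, -1.8]
finger_gap: 0.452
```

```bash
python3 -c "from h import *; jx()"
```

```text
s 158.5 lat 3.5
t 12.43 p [526.3  32.    1.1] yaw 79.52 z [ 0.0015  0.0343 -0.9994] F [ 0.3 -0.4 -1.8] gap 0.452 q6 -1.62
```

Call:
send_rows --commands '[{"delta_pos": [0,0,0],"yaw": 0},{"delta_pos": [0,0,0],"yaw": 0},{"delta_pos": [0,0,0],"yaw": 0},{"delta_pos": [0,0,0],"yaw": 0},{"delta_pos": [0,0,2.5],"yaw": 0},{"delta_pos": [0,0,2.5],"yaw": -0.1},{"delta_pos": [0,0,0],"yaw": -0.18},{"delta_pos": [0,0,0],"yaw": -0.18},{"delta_pos": [0,0,0],"yaw": -0.18},{"delta_pos": [0,0,0],"yaw": -0.18}]' --grip -1

```text
t: 13.68
tcp_pos: [0.5279, 0.0318, 0.0553]
tool_rot: [0.492, 0.87, 0.016, 0.009]
force: [0.3, -0.3, -0.4]
finger_gap: 1.003
```

Call:
send_rows --commands '[{"delta_pos": [0,0,0],"yaw": -0.18},{"delta_pos": [0,0,0],"yaw": -0.18},{"delta_pos": [0,0,0],"yaw": -0.18},{"delta_pos": [0,0,0],"yaw": -0.18},{"delta_pos": [0,0,0],"yaw": -0.18},{"delta_pos": [0,0,0],"yaw": -0.18},{"delta_pos": [0,0,0],"yaw": -0.18},{"delta_pos": [0,0,0],"yaw": -0.18},{"delta_pos": [0,0,0],"yaw": -0.18},{"delta_pos": [0,0,0],"yaw": -0.18}]'

```text
t: 14.92
tcp_pos: [0.5271, 0.0321, 0.0567]
tool_rot: [0.992, 0.125, 0.003, 0.018]
force: [0.9, 0.1, -0.7]
finger_gap: 1.0
```

```bash
python3 -c "from h import *; jx()"
```

```text
s 158.8 lat 4.3
t 14.93 p [527.1  32.1  56.7] yaw -75.63 z [ 0.0096 -0.036  -0.9993] F [ 0.9  0.1 -0.7] gap 1.0 q6 1.23
```

Call:
send_rows --commands '[{"delta_pos": [0,0,0],"yaw": -0.17},{"delta_pos": [0,0,0],"yaw": -0.17},{"delta_pos": [0,0,0],"yaw": -0.09},{"delta_pos": [0,0,0],"yaw": 0}]'

```text
t: 15.42
tcp_pos: [0.5271, 0.0322, 0.0572]
tool_rot: [0.995, -0.096, -0.001, 0.019]
force: [0.5, -0.3, -0.7]
finger_gap: 1.002
```

Run:
```python
from h import *
jx(); a=wsnap("w4"); cv2.imwrite("pics/sc4.png",cv2.resize(manip.snapshot("scene")[160:280,260:460],(800,480),interpolation=cv2.INTER_CUBIC))
```

```text
s 158.9 lat 4.3
t 15.43 p [527.1  32.2  57.2] yaw -101.08 z [-0.0063 -0.0368 -0.9993] F [ 0.5 -0.3 -0.7] gap 1.002 q6 1.68
15.425 [0.5271 0.0322 0.0572] [ 0.9952 -0.0965 -0.0013  0.0186] 1.002
```

View pics/w4.png

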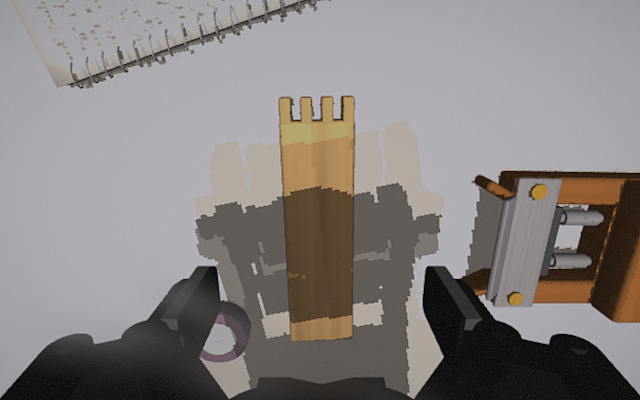

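Run:
```python
from h import *
W=np.array([wz("w4",u,v,.012) for u,v in[(279,97),(354,96),(290,340),(353,339)]]); print(W.round(4))
n=W[:2].mean(0);p=W[2:].mean(0);d=n-p;print((n+p)/2,np.linalg.norm(d),np.degrees(np.arctan2(d[1],d[0])),np.linalg.norm(W[0]-W[1]))
print("bead",wz("w4",225,330,.014))
```

```text
[[ 6.032e-01  3.730e-02  1.200e-02]
 [ 5.962e-01 -4.000e-04  1.200e-02]
 [ 4.568e-01  6.430e-02  1.200e-02]
 [ 4.486e-01  2.470e-02  1.200e-02]]
[0.52618852 0.03146758 0.012     ] 0.14931141276751653 -10.038555571678037 0.03837804471696211
bead [0.47450496 0.10138975 0.014     ]
```

Call:
send_rows --commands '[{"delta_pos": [-0.1,0,-2.5],"yaw": 0.01},{"delta_pos": [0,0,-2],"yaw": 0},{"delta_pos": [0,0,-0.9],"yaw": 0},{"delta_pos": [0,0,-0.3],"yaw": 0},{"delta_pos": [0,0,0],"yaw": 0}]'

```text
t: 16.15
tcp_pos: [0.5271, 0.0321, -0.0002]
tool_rot: [0.996, -0.089, 0.0, 0.019]
force: [0.5, 0.2, -0.1]
finger_gap: 0.996
```

```bash
python3 -c "from h import *; jx()"
```

```text
s 158.8 lat 4.3
t 16.15 p [ 5.271e+02  3.210e+01 -2.000e-01] yaw -100.21 z [-0.0027 -0.0373 -0.9993] F [ 0.5  0.2 -0.1] gap 0.996 q6 1.68
```

Call:
send_rows --commands '[{"delta_pos": [0,0,0],"yaw": 0},{"delta_pos": [0,0,0],"yaw": 0},{"delta_pos": [0,0,0],"yaw": 0},{"delta_pos": [0,0,0],"yaw": 0},{"delta_pos": [0,0,0],"yaw": 0},{"delta_pos": [0,0,0],"yaw": 0}]' --grip 1 --force 50

```text
t: 16.9
tcp_pos: [0.528, 0.0321, 0.0016]
tool_rot: [0.996, -0.089, 0.002, 0.019]
force: [-1.1, -0.4, -0.0]
finger_gap: 0.449
```

Call:
send_rows --commands '[{"delta_pos": [0,0,2.5],"yaw": 0},{"delta_pos": [0,0,3],"yaw": 0.1},{"delta_pos": [0,0,0],"yaw": 0.18},{"delta_pos": [0,0.6,0],"yaw": 0.18},{"delta_pos": [0,0.6,0],"yaw": 0.18},{"delta_pos": [0,0.6,0],"yaw": 0.18},{"delta_pos": [0,0.6,0],"yaw": 0.18},{"delta_pos": [0,0,0],"yaw": 0.18},{"delta_pos": [0,0,0],"yaw": 0.18},{"delta_pos": [0,0,0],"yaw": 0.12}]'

```text
t: 18.15
tcp_pos: [0.5257, 0.0571, 0.0566]
tool_rot: [0.78, 0.626, 0.013, 0.013]
force: [0.4, -0.1, -1.0]
finger_gap: 0.45
```

```bash
python3 -c "from h import *; jx()"
```

```text
s 183.0 lat -2.4
t 18.15 p [525.7  57.1  56.6] yaw -12.54 z [ 0.0357 -0.0045 -0.9994] F [ 0.4 -0.1 -1. ] gap 0.45 q6 0.12
```

Call:
send_rows --commands '[{"delta_pos": [0.25,0,-2.4],"yaw": 0},{"delta_pos": [0,0,-1.8],"yaw": 0},{"delta_pos": [0,0,-0.9],"yaw": 0},{"delta_pos": [0,0,-0.2],"yaw": 0},{"delta_pos": [0,0,0],"yaw": 0}]'

```text
t: 18.77
tcp_pos: [0.5286, 0.057, 0.0025]
tool_rot: [0.78, 0.626, 0.013, 0.013]
force: [0.5, 0.7, -1.0]
finger_gap: 0.45
```

```bash
python3 -c "from h import *; jx()"
```

```text
s 183.5 lat 0.4
t 18.77 p [528.6  57.    2.5] yaw -12.5 z [ 0.0365 -0.0046 -0.9993] F [ 0.5  0.7 -1. ] gap 0.45 q6 0.12
```

Call:
send_rows --commands '[{"delta_pos": [-0.25,-1.15,0.03],"yaw": 0},{"delta_pos": [-0.25,-1.15,0],"yaw": 0},{"delta_pos": [-0.25,-1.15,0],"yaw": 0},{"delta_pos": [-0.25,-1.15,0],"yaw": 0},{"delta_pos": [0,0,0],"yaw": 0}]'

```text
t: 19.4
tcp_pos: [0.5187, 0.0068, 0.0044]
tool_rot: [0.78, 0.625, 0.014, 0.014]
force: [0.3, 0.6, -1.3]
finger_gap: 0.452
```

```bash
python3 -c "from h import *; jx()"
```

```text
s 132.3 lat 1.6
t 19.4 p [518.7   6.8   4.4] yaw -12.57 z [ 0.0395 -0.0053 -0.9992] F [ 0.3  0.6 -1.3] gap 0.452 q6 0.01
```

Call:
send_rows --commands '[{"delta_pos": [-0.35,-0.9,-0.15],"yaw": 0},{"delta_pos": [-0.2,-0.9,0],"yaw": 0},{"delta_pos": [-0.12,-0.5,0],"yaw": 0},{"delta_pos": [0,0,0],"yaw": 0}]'

```text
t: 19.9
tcp_pos: [0.5115, -0.0177, 0.0027]
tool_rot: [0.78, 0.625, 0.014, 0.014]
force: [0.7, -0.8, -1.1]
finger_gap: 0.453
```

```bash
python3 -c "from h import *; jx()"
```

```text
s 106.8 lat -0.2
t 19.9 p [511.5 -17.7   2.7] yaw -12.56 z [ 0.0393 -0.0052 -0.9992] F [ 0.7 -0.8 -1.1] gap 0.453 q6 -0.05
```

Call:
send_rows --commands '[{"delta_pos": [-0.1,-0.4,0],"yaw": 0},{"delta_pos": [-0.1,-0.4,0],"yaw": 0},{"delta_pos": [-0.08,-0.35,0],"yaw": 0},{"delta_pos": [-0.04,-0.2,0],"yaw": 0}]'

```text
t: 20.4
tcp_pos: [0.5091, -0.0284, 0.0029]
tool_rot: [0.781, 0.624, 0.016, 0.014]
force: [5.7, 19.4, -1.0]
finger_gap: 0.451
```

```bash
python3 -c "from h import *; jx()"
```

```text
s 95.8 lat -0.3
t 20.4 p [509.1 -28.4   2.9] yaw -12.7 z [ 0.0415 -0.0015 -0.9991] F [ 5.7 19.4 -1. ] gap 0.451 q6 -0.08
```

Call:
send_rows --commands '[{"delta_pos": [-0.02,-0.12,0],"yaw": 0},{"delta_pos": [-0.02,-0.1,0],"yaw": 0},{"delta_pos": [-0.02,-0.1,0],"yaw": 0},{"delta_pos": [-0.02,-0.1,0],"yaw": 0},{"delta_pos": [-0.02,-0.1,0],"yaw": 0},{"delta_pos": [-0.02,-0.1,0],"yaw": 0},{"delta_pos": [-0.02,-0.1,0],"yaw": 0}]'

```text
t: 21.28
tcp_pos: [0.5092, -0.0281, 0.0034]
tool_rot: [0.781, 0.625, 0.019, 0.012]
force: [2.2, 6.4, -1.5]
finger_gap: 0.452
```

```bash
python3 -c "from h import *; jx()"
```

```text
s 96.2 lat -0.3
t 21.27 p [509.2 -28.1   3.4] yaw -12.67 z [ 0.0444  0.0054 -0.999 ] F [ 2.2  6.4 -1.5] gap 0.452 q6 -0.1
```

Call:
send_rows --commands '[{"delta_pos": [0.1,0.5,0],"yaw": 0},{"delta_pos": [0.25,1.1,0],"yaw": 0},{"delta_pos": [0.25,1.2,0],"yaw": 0},{"delta_pos": [0.25,1.2,0],"yaw": 0},{"delta_pos": [0.25,1.2,0],"yaw": 0},{"delta_pos": [0.25,1.2,0],"yaw": 0},{"delta_pos": [0.25,1.2,0],"yaw": 0},{"delta_pos": [0.2,1,0],"yaw": 0},{"delta_pos": [0,0,0],"yaw": 0}]'

```text
t: 22.4
tcp_pos: [0.5281, 0.0641, 0.0034]
tool_rot: [0.78, 0.626, 0.019, 0.012]
force: [-0.0, 0.1, -0.4]
finger_gap: 0.449
```

```bash
python3 -c "from h import *; jx()"
```

```text
s 190.3 lat -1.6
t 22.4 p [528.1  64.1   3.4] yaw -12.51 z [ 0.0441  0.0046 -0.999 ] F [-0.   0.1 -0.4] gap 0.449 q6 0.11
```

Call:
send_rows --commands '[{"delta_pos": [0,0,3],"yaw": 0},{"delta_pos": [0,0,2.5],"yaw": 0},{"delta_pos": [2.5,-0.3,0],"yaw": 0.07},{"delta_pos": [3.5,-0.3,0],"yaw": 0.07},{"delta_pos": [3.5,-0.3,0],"yaw": 0.07},{"delta_pos": [3.5,-0.3,0],"yaw": 0.07},{"delta_pos": [3.2,-0.3,0],"yaw": 0.07},{"delta_pos": [2.5,0,0],"yaw": 0},{"delta_pos": [0,0,0],"yaw": 0},{"delta_pos": [0,0,0],"yaw": 0}]'

```text
t: 23.65
tcp_pos: [0.714, 0.0452, 0.0578]
tool_rot: [0.656, 0.755, 0.016, 0.005]
force: [0.2, -0.3, -1.9]
finger_gap: 0.451
```

```bash
python3 -c "from h import *; jx()"
```

```text
s 211.8 lat 184.0
t 23.65 p [714.   45.2  57.8] yaw 7.98 z [ 0.0284  0.0166 -0.9995] F [ 0.2 -0.3 -1.9] gap 0.451 q6 -0.25
```

Call:
send_rows --commands '[{"delta_pos": [0,0.4,-2],"yaw": 0},{"delta_pos": [0,0,-1.4],"yaw": 0},{"delta_pos": [0,0,-0.7],"yaw": 0},{"delta_pos": [0,0,-0.3],"yaw": 0},{"delta_pos": [0,0,0],"yaw": 0}]'

```text
t: 24.28
tcp_pos: [0.7101, 0.05, 0.0116]
tool_rot: [0.656, 0.755, 0.014, 0.003]
force: [0.0, -0.1, -1.1]
finger_gap: 0.449
```

```bash
python3 -c "from h import *; jx()"
```

```text
s 215.6 lat 179.2
t 24.27 p [710.1  50.   11.6] yaw 8.02 z [ 0.0228  0.0168 -0.9996] F [ 0.  -0.1 -1.1] gap 0.449 q6 -0.25
```

Call:
send_rows --commands '[{"delta_pos": [0,0,0],"yaw": 0},{"delta_pos": [0,0,0],"yaw": 0},{"delta_pos": [0,0,0],"yaw": 0},{"delta_pos": [0,0,0],"yaw": 0},{"delta_pos": [0,0,0],"yaw": 0},{"delta_pos": [0,0,3],"yaw": 0},{"delta_pos": [0,0,4],"yaw": 0},{"delta_pos": [0,0,4],"yaw": 0},{"delta_pos": [0,0,4],"yaw": 0},{"delta_pos": [0,0,0],"yaw": 0}]' --grip -1

```text
t: 25.52
tcp_pos: [0.7096, 0.0499, 0.165]
tool_rot: [0.656, 0.755, 0.014, 0.003]
force: [0.1, -0.2, 0.1]
finger_gap: 1.002
```

Run:
```python
from h import *
st(); a=wsnap("w5")
```

```text
t 25.52 p [709.6  49.9 165. ] yaw 8.0 z [ 0.0223  0.017  -0.9996] F [ 0.1 -0.2  0.1] gap 1.002 q6 -0.24
25.525 [0.7096 0.0499 0.165 ] [0.6559 0.7547 0.0137 0.0029] 1.002
```

View pics/w5.png

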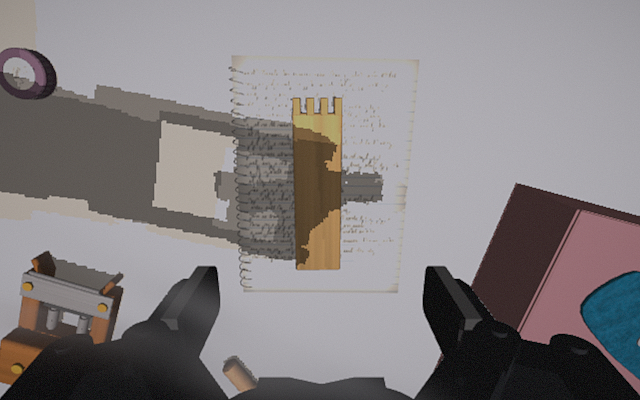

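The slat lies wholly on the notepad: it spans (293,97) to (342,270), inside the page at (232,57) to (418,290). The jig, bead box and needle case are undisturbed and the gripper is clear, so I'm handing in.

```bash
python3 -c "
from h import *
print(manip.sign_off())"
```

```text
the job is handed in; nothing more can be done
None
```

I marked both ends of the pale slat in the jig, notched end first and then plain end, laid the slat flat on the notepad and handed the job in at about 25.5 s of the 72 s allowed.

- **Marking:** I pushed each end until the bar met its hard stop (24 N notched, 20 N plain, against the 4 N spring). I then held it about 0.9 s, and the force was still 7–9 N when I drew it out. I judged "fully home" from this force and the travel, since the bar itself was not visible during the push.
- **Turning end for end:** the wrist cannot turn the slat 180° in one grip, so I set it on the table between the two insertions and regripped it. The wrist picture there put it within about 1 mm of where I expected.
- **Last check:** the final wrist picture shows the slat wholly on the page, with margins all round. The jig and bead box had not moved, and the gripper was open and clear. I took no final picture of the other loose things, but the arm never came near them.
- **Disagreements:**
  - The two hard stops came about 1.5 mm apart, and 1–3 mm deeper than worked out from the pictures. That fits a slightly off-centre grip and the calibration error.
  - The tool tilted by up to about 2.5° over the run. The slat stayed within about half a degree of flat while it was carried.

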